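Drop the old paint tin through the spring flap and ease the flap shut

TASK

Clear away the dried-up blue paint tin: slide it along the deck of the studio waste box onto the yellow spring flap, then push the flap down by its red bar so that the tin drops into the box. Ease the flap gently back up until it is fully shut, never letting it snap back, and do not disturb the lantern, paint jar or brush tray.

Things in the scene. Friction and masses are not known exactly. Their poses are not given: they have to be found in the camera images.
- waste_box: fixed white box, 220 mm (its x) by 340 mm (its y) by 200 mm high, hollow, clear wall at +x, floor 6 mm thick. Origin: on the table under the flap's hinge line, midway in x. Level top at z 200 mm: grey deck from y -140 to 0, yellow flap from y 2 to 145 mm (196 mm wide, 1 mm below the deck), then a grey rim to y 200
- channel (a point): point on the deck's top in the middle of the channel, 70 mm before the hinge (box x 36, y -70, z 200 mm). The channel runs along the box's +y over deck and flap, between black kerbs 12 to 14 mm high at box x -27 and +103 mm. It is open at y -140 mm, whence the tin is pushed towards +y, and ends at a 14 mm high stop at y 152 mm on the far rim
- flap (a joint): flap angle: 0 shut, level; grows as its free edge (box y 145) goes down into the box about the hinge line along box x at y 0, z 196.5 mm; stops at 1.15 rad. A spring shuts it: it bears the tin without opening. Pushed down at the red bar it gives at about 4 N, up to 12 N far open; let go, it flies shut. The tin slides off it into the box somewhere between 0.5 and 1 rad
- press_bar (a point): centre of the red round bar on the flap, beside the channel: 22 mm diameter, 56 mm long along box x; when shut at box x -65, y 85, z 233 mm (top 44 mm above the deck). It turns with the flap, going nearly straight down: at 0.5 rad 45 mm lower and 7 mm further to +y, at 1.0 rad 88 mm lower and 8 mm nearer the hinge. Push it with closed fingers
- tin: loose flat blue paint tin, steel top with a red label, 100 mm (its x) by 60 mm (its y) by 40 mm high, 0.1 to 0.2 kg; origin at the centre of its underside. It stands on the deck in the channel, long side about across the channel. It is wholly on the flap when its origin is between box y 35 and 115 mm
- lantern: bystander: dark metal lantern with a red candle, 130 mm square, 250 mm high, origin under its centre
- paint_jar: bystander: orange paint jar, 70 mm diameter, 90 mm high, origin under its centre
- brush_tray: bystander: black open tray, 120 by 220 by 40 mm, origin under its centre

How it is judged:
By the outcome, as a careful person would: the job done as asked, in the order asked, and still so for the second after the job is handed in, with the robot touching nothing.
It also fails if it takes over 53 s, if anything falls off the work surface, if the arm or the gripper's body presses on something with over 40 N, if the wrist force passes 120 N, or if a joint passes its speed limit or range.

ROBOT

A 7-joint arm with a two-finger parallel gripper is mounted at the origin on the work surface. World frame = base frame: x ahead of the robot, y to its left, z up, the work surface at z = 0. Lengths are in m, angles in degrees, forces in N, time in s.
With the tool pointing down it reaches from about 0.425 to 0.95 m from the base axis. Payload 4.7 kg.
Tool frame: the origin (TCP) lies midway between the tips of the shut fingers; the grasp point (between the pads) lies 19 mm behind it; z points along the fingers, y is the line along which they close (so a half turn about z gives the same grasp; the last joint's range is limited). The gripper opens to 85 mm and grips with 20 to 120 N. Pads are 22 mm wide; open, the fingers measure 114 mm over their backs; the gripper's body (76 mm by 85 mm) begins 54 mm behind the grasp point. The pads swing forward as they close: fully open they stand 13 mm farther back than shut.
Start: joints at [-68.921, 26.849, -2.785, 87.806, 1.381, 65.374, -4.715], TCP at [0.261, 0.623, 0.231] pointing down, gripper open.
Joint ranges: [-148.3, 148.3], [-19.14, 114.17], [-79.39, 73.82], [5.75, 140.21], [-59.74, 239.74], [12.07, 113.84], [-152.46, 152.46]. Speed limits (degrees/s): [147.25, 147.25, 180, 180, 180, 180, 180].

INTERFACE

Orientations are given as [roll, pitch, yaw] about the fixed x, y, z axes, in that order (R = Rz(yaw) Ry(pitch) Rx(roll)).
In Python, from station import arm gives the robot as it stands. The module is installed in compiled form; this text tells all that it offers.
- The arm moves only by the tool arm_command, never from a script. Its argument "motion" is text: rows parted by semicolons, each of 7 numbers parted by spaces: the opening, from 0 (shut) to 1 (fully open), then the shift along the tool's x, y, z in cm, then the turn, a rotation vector about the tool's x, y, z in degrees. A call has exactly 10 rows; each row shifts and turns the commanded pose from where the row before left it, along the tool's axes as they then stand; what a row does not reach is not made up. A row lasts 1/8 s, in which the tool goes at most 62.5 mm and 10.7 degrees, less where a joint would pass 70% of its speed; a pose out of reach is approached as far as the arm can. A call with a gripper value outside its range is refused whole. The fingers move at their own pace and stop on an object; "grip_force" is the grip in N (left out, the last holds). Time passes only in rows, so rows that do not move let the fingers close, or fill a call up. It gives the time, the measured TCP pose, the force, the opening and the grip force at its end, in the units of the state.
- arm.sense(): the state, without advancing time (a new reading comes with each control period).
- arm.capture(name): name is "scene" or "side" or "wrist"; returns a dict with "image" (420x560x3 uint8, red, green, blue), "depth" (420x560 float32, m along the optical axis (not along the pixel's ray), 0 where there is no reading), "fovy" (degrees; the focal length in pixels is half the picture's height over the tangent of half this angle, whatever the lens; pixels are square), "cx", "cy" (the principal point, pixels), "rvec" (rotation vector, rad) and "tvec" (3), from world to camera coordinates, as OpenCV has them. Camera axes: x right, y down, z forward; pixel columns grow to the right and rows downward; lengths in m; the calibration is good to about 2 mm. A picture is of the moment at which its call begins.
- arm.job_done(): hands the job in; it is judged then, once.
The state is a dict: "t": time; "joint_pos": joint angles; "joint_velocities": joint speeds; "tau": joint torques, N m; "tcp_pos": TCP position; "ee_rot": TCP orientation; "force": force on the tool from outside, world axes, zero at the start; "ft_torque": the same for the moment, N m; "gripper_width": finger opening in m; "finger_force": force on a finger pad.
Only numpy, scipy, OpenCV 4.12 (cv2) and the standard library are available. Lean on these libraries where they do the work, as an engineer would, in place of code of your own. Each camera call takes 0.05 s, during which the arm holds its last target. There are 200 camera calls.

## Working session

There is one attempt and no reset: what is moved stays moved. The work goes in short steps, Python scripts to look and compute and a tool call to move; the robot and the scene stay as the last step left them, time stands still between calls to the robot, and variables do not carry over. Pictures are saved under pics/ and viewed, at most 10 in all, crops included, and the job is handed in when it is done.

Besides the shell and the picture viewer there is one more tool, called after ">>>" as a command line: name --argument value ..., lists and objects as JSON in quotes. arm_command: Moves the arm, as the interface text tells. Its arguments: {"type":"object","properties":{"motion":{"type":"string"},"grip_force":{"type":"number"}},"required":["motion"]}

```bash
mkdir -p pics; cat > h.py <<'E'
import numpy as np, cv2
from station import arm
def cap(n):
    c=arm.capture(n); np.savez(''+n+'.npz',**c); return c
def pts(c):
    f=210/np.tan(np.radians(c['fovy'])/2); d=c['depth']
    v,u=np.mgrid[:420,:560]
    P=np.stack([(u-c['cx'])*d/f,(v-c['cy'])*d/f,d],-1)
    R=cv2.Rodrigues(np.asarray(c['rvec'],float))[0]
    W=(P-np.asarray(c['tvec']).ravel())@R
    W[d==0]=np.nan
    return W
E
python3 - <<'E'
from h import *
s=arm.sense(); print({k:np.round(v,3) for k,v in s.items()})
a=cap('scene');b=cap('side')
cv2.imwrite('pics/a.png',a['image'][...,::-1]);cv2.imwrite('pics/b.png',b['image'][...,::-1])
E
```

```text
{'t': np.float64(0.0), 'joint_pos': array([-68.922,  26.897,  -2.784,  87.876,   1.38 ,  65.375,  -4.715]), 'joint_velocities': array([ 0.   ,  0.042, -0.004,  0.018,  0.083, -0.013, -0.011]), 'tau': array([ 0.0000e+00, -5.1030e+01, -4.6000e-02, -2.3772e+01,  1.1000e-02,
        8.0000e-03,  0.0000e+00]), 'tcp_pos': array([0.261, 0.622, 0.23 ]), 'ee_rot': array([-1.79886e+02,  4.00000e-03,  1.57268e+02]), 'force': array([ 0.52 ,  0.378, -0.104]), 'ft_torque': array([-0.037, -0.034, -0.023]), 'finger_force': np.float64(0.0), 'gripper_width': np.float64(0.085)}
```

View pics/a.png

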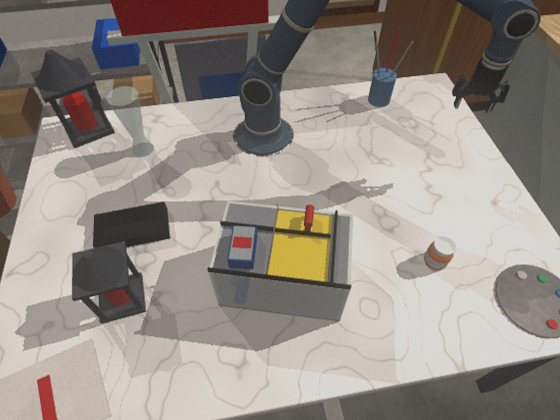

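View pics/b.png

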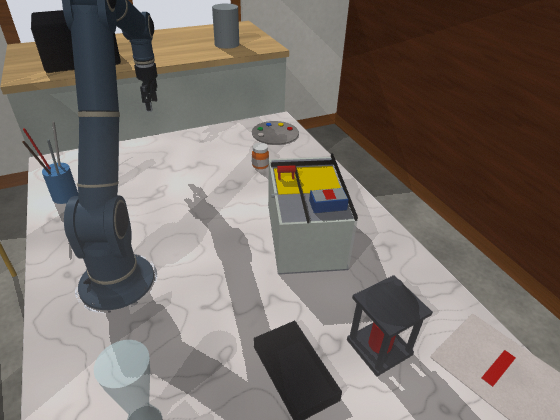

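The scene view shows the box at about (285,260): the tin is on the deck at (242,243), the yellow flap at (300,250) and the red bar at (309,215). The box's +y is roughly world +y. In the side view the tin is at (330,200) and the bar at (287,172).

```bash
cat > m.py <<'E'
from h import *
def load(n): return dict(np.load(''+n+'.npz'))
def rect(Q):
    r=cv2.minAreaRect((Q[:,:2]*1000).astype(np.float32)); return np.round(cv2.boxPoints(r)),np.round(r[0]),np.round(r[1]),r[2]
def masks(c):
    W=pts(c); h=cv2.cvtColor(c['image'],cv2.COLOR_RGB2HSV).astype(int); H,S,V=h[...,0],h[...,1],h[...,2]
    z=W[...,2]; near=(W[...,0]>.3)&(W[...,0]<1.1)&(abs(W[...,1])<.5)
    red=((H<6)|(H>174))&(S>140)
    return W,dict(yellow=near&(H>22)&(H<34)&(S>150)&(abs(z-.199)<.008),bar=near&red&(z>.215)&(z<.255),
      tintop=near&(z>.233)&(z<.248), deck=near&(abs(z-.2)<.006))
E
python3 - <<'E'
from m import *
for n in('scene','side'):
    c=load(n);W,M=masks(c)
    for k,m in M.items():
        m=cv2.morphologyEx(m.astype(np.uint8),cv2.MORPH_OPEN,np.ones((2,2)))
        nl,L,st,_=cv2.connectedComponentsWithStats(m)
        for i in range(1,nl):
            if st[i,4]>40:
                Q=W[L==i]; b,ce,sz,an=rect(Q); print(n,k,st[i,4],'c',ce,'sz',sz,round(an,1),'z',np.round(np.median(Q[:,2]),4),b.tolist())
E
```

```text
scene yellow 453 c [550.  -5.] sz [58. 71.] 60.2 z nan [[505.0, -13.0], [566.0, -48.0], [595.0, 2.0], [533.0, 38.0]]
scene yellow 298 c [577.  72.] sz [41. 64.] 66.2 z nan [[540.0, 66.0], [598.0, 40.0], [615.0, 78.0], [556.0, 104.0]]
scene yellow 2400 c [649.   8.] sz [150. 157.] 71.3 z nan [[551.0, -38.0], [699.0, -89.0], [747.0, 54.0], [599.0, 104.0]]
scene bar 132 c [482.  69.] sz [ 18. 228.] 71.2 z 0.243 [[371.0, 97.0], [586.0, 24.0], [592.0, 41.0], [377.0, 115.0]]
scene bar 174 c [ 619. -136.] sz [42. 28.] 77.4 z 0.2425 [[601.0, -153.0], [628.0, -159.0], [637.0, -118.0], [610.0, -112.0]]
scene tintop 173 c [481.  78.] sz [ 20. 235.] 67.2 z nan [[369.0, 114.0], [586.0, 23.0], [594.0, 41.0], [377.0, 133.0]]
scene tintop 912 c [ 609. -135.] sz [ 54. 118.] 75.6 z nan [[545.0, -146.0], [659.0, -175.0], [672.0, -123.0], [558.0, -94.0]]
scene tintop 117 c [ 598. -483.] sz [17. 39.] 57.9 z 0.2374 [[577.0, -480.0], [610.0, -500.0], [619.0, -486.0], [586.0, -465.0]]
scene deck 1685 c [445. -36.] sz [220. 232.] 68.7 z nan [[297.0, -96.0], [513.0, -180.0], [593.0, 25.0], [377.0, 109.0]]
sce
[... 1474 characters left out ...]
z [98. 40.] 25.0 z 0.2395 [[534.0, 42.0], [550.0, 6.0], [639.0, 47.0], [622.0, 83.0]]
side tintop 505 c [ 641. -153.] sz [146.  60.] 22.5 z nan [[562.0, -153.0], [585.0, -209.0], [720.0, -153.0], [697.0, -97.0]]
side tintop 53 c [ 578. -494.] sz [10. 20.] 2.2 z 0.2413 [[572.0, -484.0], [573.0, -504.0], [583.0, -503.0], [582.0, -483.0]]
side deck 180 c [659. 103.] sz [ 50. 196.] 73.3 z 0.2032 [[558.0, 107.0], [746.0, 51.0], [760.0, 99.0], [572.0, 155.0]]
side deck 3158 c [651. -54.] sz [339. 295.] 70.1 z nan [[455.0, -163.0], [732.0, -263.0], [848.0, 56.0], [570.0, 156.0]]
side deck 99 c [ 556. -476.] sz [57. 14.] 59.5 z nan [[536.0, -497.0], [548.0, -504.0], [577.0, -456.0], [564.0, -448.0]]
```

```bash
cat >> m.py <<'E'
def rayplane(c,z):
    f=210/np.tan(np.radians(c['fovy'])/2); v,u=np.mgrid[:420,:560]
    R=cv2.Rodrigues(np.asarray(c['rvec'],float))[0]; t=np.asarray(c['tvec']).ravel()
    D=np.stack([(u-c['cx'])/f,(v-c['cy'])/f,np.ones(u.shape)],-1)@R; C=-R.T@t
    return C[:2]+D[...,:2]*((z-C[2])/D[...,2])[...,None]
E
python3 - <<'E'
from m import *
for n in('scene','side'):
    c=load(n);h=cv2.cvtColor(c['image'],cv2.COLOR_RGB2HSV).astype(int)
    P=rayplane(c,.199); m=(h[...,0]>22)&(h[...,0]<34)&(h[...,1]>150)&(h[...,2]>80)&(P[...,0]>.45)&(P[...,0]<.85)&(abs(P[...,1])<.25)
    Q=P[m]*1000; a=np.radians(-17.5); A=np.array([[np.cos(a),np.sin(a)],[-np.sin(a),np.cos(a)]]); B=Q@A.T
    print(n,len(Q),'bx',np.percentile(B[:,0],[0,2,98,100]).round(),'by',np.percentile(B[:,1],[0,2,98,100]).round())
    for name,i,f in(('hinge',0,np.min),('far',0,np.max),('xmin',1,np.min),('xmax',1,np.max)):
        e=[]
        for k in np.arange(B[:,i].min()+6,B[:,i].max()-6,10):
            q=B[abs(B[:,i]-k)<5,1-i]
            if len(q)>5:e.append((k,f(q)))
        print(name,[tuple(np.round(x).astype(int).tolist()) for x in e])
E
```

```text
scene 3232 bx [492. 497. 682. 685.] by [124. 127. 261. 264.]
hinge [(498, 125), (508, 125), (518, 125), (528, 125), (538, 125), (548, 125), (568, 124), (578, 125), (588, 124), (598, 124), (608, 124), (618, 124), (628, 124), (638, 124), (648, 124), (658, 124), (668, 125), (678, 124)]
far [(498, 263), (508, 264), (518, 264), (528, 262), (538, 263), (548, 263), (568, 262), (578, 263), (588, 263), (598, 264), (608, 264), (618, 263), (628, 263), (638, 264), (648, 264), (658, 263), (668, 263), (678, 264)]
xmin [(130, 492), (140, 493), (150, 492), (160, 493), (170, 493), (180, 494), (190, 493), (200, 535), (210, 563), (220, 493), (230, 494), (240, 493), (250, 495)]
xmax [(130, 684), (140, 685), (150, 683), (160, 684), (170, 684), (180, 685), (190, 685), (200, 685), (210, 685), (220, 685), (230, 684), (240, 685), (250, 684)]
side 1306 bx [493. 496. 686. 690.] by [125. 130. 267. 270.]
hinge [(499, 125), (509, 129), (519, 128), (529, 127), (539, 127), (549, 126), (559, 126), (569, 125), (579, 129), (589, 128), (599, 143), (609, 142), (619, 141), (629, 141), (639, 145), (649, 144), (659, 143), (669, 148), (679, 147)]
far [(499, 269), (509, 226), (519, 238), (529, 237), (539, 236), (549, 230), (559, 229), (569, 269), (579, 269), (589, 268), (599, 267), (609, 267), (619, 266), (629, 265), (639, 270), (649, 270), (659, 269), (669, 268), (679, 267)]
xmin [(131, 494), (141, 494), (151, 495), (161, 493), (171, 494), (181, 496), (191, 494), (201, 495), (211, 496), (221, 493), (231, 495), (241, 496), (251, 494), (261, 494)]
xmax [(131, 589), (141, 663), (151, 687), (161, 690), (171, 689), (181, 688), (191, 690), (201, 689), (211, 690), (221, 689), (231, 689), (241, 690), (251, 689), (261, 688)]
```

>>> arm_command --motion "0.6 0 0 -1.2 0 0 10.6; 0.6 0 0 -1.2 0 0 10.6; 0.6 0 0 -1.2 0 0 10.6; 0.6 0 0 -1.2 0 0 10.6; 0.6 0 0 -1.2 0 0 10.6; 0.6 0 0 -1.2 0 0 10.6; 0.6 0 0 -1.2 0 0 10.6; 0.6 0 0 -1.2 0 0 10.6; 0.6 -4.3 3.5 0 0 0 0; 0.6 -4.3 3.5 0 0 0 0"

```text
t: 1.35
tcp_pos: [0.3017, 0.5183, 0.3266]
ee_rot: [180.0, 0.1, 72.5]
force: [1.1, -0.4, -0.4]
gripper_width: 0.0513
finger_force: 0.0
```

>>> arm_command --motion "0.6 -4.3 3.5 0 0 0 0; 0.6 -4.3 3.5 0 0 0 0; 0.6 -4.3 3.5 0 0 0 0; 0.6 -4.3 3.5 0 0 0 0; 0.6 -4.3 3.5 0 0 0 0; 0.6 -4.3 3.5 0 0 0 0; 0.6 -4.3 3.5 0 0 0 0; 0.6 -4.3 3.5 0 0 0 0; 0.6 -4.3 3.5 0 0 0 0; 0.6 -4.3 3.5 0 0 0 0"

```text
t: 2.6
tcp_pos: [0.506, 0.0025, 0.3272]
ee_rot: [-180.0, -0.0, 72.5]
force: [1.4, 1.2, -0.7]
gripper_width: 0.0511
finger_force: 0.0
```

```bash
cat >> m.py <<'E'
O=np.array([.6006,-.0604]);a0=np.radians(-17.5);A=np.array([[np.cos(a0),np.sin(a0)],[-np.sin(a0),np.cos(a0)]])
def box(p): return (np.asarray(p)[...,:2]-O)@A.T*1000
def st():
    s=arm.sense();print('t',s['t'],'tcp box',box(s['tcp_pos']).round(1),'z',round(s['tcp_pos'][2]*1000,1),'yaw',np.round(s['ee_rot'],1),'F',np.round(s['force'],1))
def tin(c,zl=(.232,.25),yr=(-140,150)):
    W=pts(c);B=box(W);m=(W[...,2]>zl[0])&(W[...,2]<zl[1])&(B[...,0]>-24)&(B[...,0]<102)&(B[...,1]>yr[0])&(B[...,1]<yr[1])
    m=cv2.morphologyEx(m.astype(np.uint8),cv2.MORPH_OPEN,np.ones((3,3)))>0
    Q=box(rayplane(c,.24))[m]; r=cv2.minAreaRect(Q.astype(np.float32)); print('tin n',m.sum(),'rect',np.round(r[0],1),np.round(r[1],1),round(r[2],1),'ext',Q.min(0).round(),Q.max(0).round(),np.nanmean(W[m][:,2]).round(3))
def bar(c):
    W=pts(c);B=box(W);h=cv2.cvtColor(c['image'],cv2.COLOR_RGB2HSV);m=((h[...,0]<6)|(h[...,0]>174))&(h[...,1]>140)&(abs(B[...,0]+65)<40)&(abs(B[...,1]-85)<40)
    print('bar',m.sum(),np.nanmedian(B[m],0).round(1),'z',np.nanpercentile(W[m][:,2],[10,50,90,98]).round(3), 'x',np.nanpercentile(B[m][:,0],[3,97]).round(),'y',np.nanpercentile(B[m][:,1],[3,97]).round())
E
python3 - <<'E'
from m import *
st()
for n in('scene','side'): tin(load(n));bar(load(n))
c=cap('wrist');cv2.imwrite('pics/w.png',c['image'][...,::-1])
E
```

```text
t 2.6 tcp box [-109.2   31.5] z 327.2 yaw [-180.    -0.    72.5] F [ 1.4  1.2 -0.7]
tin n 917 rect [ 39.3 -67.4] [102.7  60.3] 3.7 ext [ -13. -100.] [ 92. -35.] 0.241
bar 149 [-60.9  83.6] z [0.235 0.243 0.246 0.247] x [-90. -39.] y [75. 92.]
tin n 505 rect [ 38.5 -72.3] [101.6  69.5] 4.0 ext [ -13. -109.] [ 90. -36.] 0.242
bar 134 [-63.   76.5] z [0.223 0.24  0.246 0.247] x [-91. -37.] y [71. 87.]
```

View pics/w.png

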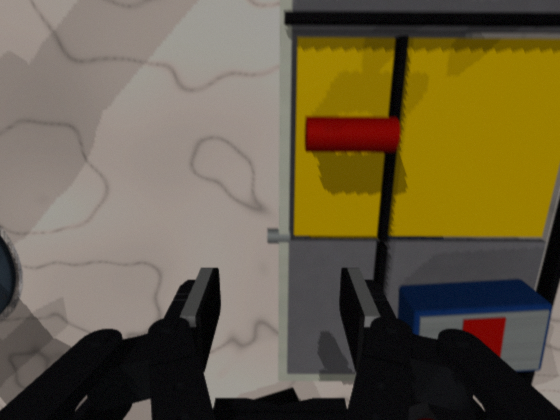

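>>> arm_command --motion "0.6 -4.1 3.7 0 0 0 0; 0.6 -4.1 3.7 0 0 0 0; 0.6 -4.1 3.7 0 0 0 0; 0.6 -4.1 3.6 0 0 0 0; 0.6 0 0 0 0 0 0; 0.6 0 0 2.2 0 0 0; 0.6 0 0 2.2 0 0 0; 0.6 0 0 2.2 0 0 0; 0.6 0 0 2.2 0 0 0; 0.6 0 0 0 0 0 0"

```text
t: 3.9
tcp_pos: [0.5956, -0.1945, 0.2375]
ee_rot: [-179.7, -0.0, 72.5]
force: [0.4, -0.3, -0.2]
gripper_width: 0.0516
finger_force: 0.0
```

```bash
python3 - <<'E'
from m import *
st(); tin(cap('scene'),yr=(-112,150))
E
```

```text
t 3.9 tcp box [  35.5 -129.4] z 237.5 yaw [-179.7   -0.    72.5] F [ 0.4 -0.3 -0.2]
tin n 904 rect [ 39.2 -67.4] [102.7  60.3] 3.9 ext [ -13. -100.] [ 92. -35.] 0.241
```

>>> arm_command --motion "0.6 0 0.2 0.9 0 0 0; 0.6 0 0.2 0.9 0 0 0; 0.6 0 0 0.8 0 0 0; 0.6 0.7 0 0 0 0 0; 0.6 0.7 0 0 0 0 0; 0.6 0.7 0 0 0 0 0; 0.6 0.7 0 0 0 0 0; 0.6 0.7 0 0 0 0 0; 0.6 0.7 0 0 0 0 0; 0.6 0.7 0 0 0 0 0"

```text
t: 5.2
tcp_pos: [0.6154, -0.1509, 0.2134]
ee_rot: [180.0, 0.0, 72.5]
force: [0.1, -0.8, 0.9]
gripper_width: 0.0515
finger_force: 0.5
```

```bash
python3 - <<'E'
from m import *
st(); tin(cap('scene'),yr=(-65,150))
E
```

```text
t 5.2 tcp box [ 41.3 -81.8] z 213.4 yaw [180.    0.   72.5] F [ 0.1 -0.8  0.9]
tin n 841 rect [ 41.3 -37.9] [102.8  55.1] 0.2 ext [-10. -66.] [ 93. -10.] 0.241
```

>>> arm_command --motion "0.6 0.8 0 0 0 0 0; 0.6 0.8 0 0 0 0 0; 0.6 0.8 0 0 0 0 0; 0.6 0.8 0 0 0 0 0; 0.6 0.8 0 0 0 0 0; 0.6 0.8 0 0 0 0 0; 0.6 0.8 0 0 0 0 0; 0.6 0.8 0 0 0 0 0; 0.6 0.8 0 0 0 0 0; 0.6 0.7 0 0 0 0 0"

```text
t: 6.5
tcp_pos: [0.6392, -0.0752, 0.2133]
ee_rot: [-180.0, -0.0, 72.5]
force: [-0.1, -0.6, -0.2]
gripper_width: 0.0513
finger_force: 0.3
```

>>> arm_command --motion "0.6 0.6 0 0 0 0 0; 0.6 0.6 0 0 0 0 0; 0.6 0.6 0 0 0 0 0; 0.6 0.6 0 0 0 0 0; 0.6 0.5 0 0 0 0 0; 0.6 0.4 0 0 0 0 0; 0.6 0 0 0 0 0 0; 0.6 -1 0 0 0 0 0; 0.6 -2 0 0 0 0 0; 0.6 0 0 0 0 0 0"

```text
t: 7.75
tcp_pos: [0.6388, -0.0768, 0.2138]
ee_rot: [180.0, 0.1, 72.2]
force: [0.1, -0.8, 0.5]
gripper_width: 0.0514
finger_force: 0.0
```

```bash
python3 - <<'E'
from m import *
st(); c=cap('scene'); tin(c,yr=(20,148)); bar(c);cv2.imwrite('pics/c.png',cv2.resize(c['image'][150:350,170:400,::-1],None,fx=3,fy=3)[:600])
E
```

```text
t 7.75 tcp box [41.4 -4.1] z 213.8 yaw [1.80e+02 1.00e-01 7.22e+01] F [ 0.1 -0.8  0.5]
tin n 927 rect [41.4 71.4] [ 59.5 102.1] 89.9 ext [-10.  42.] [ 92. 101.] 0.241
bar 149 [-59.7  83.1] z [0.236 0.243 0.246 0.247] x [-89. -39.] y [75. 92.]
```

View pics/c.png

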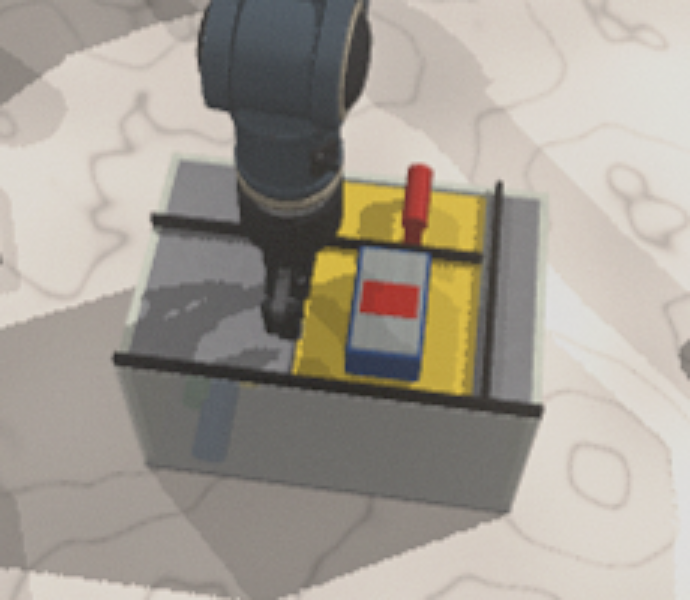

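The tin sits squarely on the flap at crop (390,300), and the red bar is free at (418,200). Next I'll lift, shut the fingers and move over to the bar.

>>> arm_command --motion "0 0 0 -2.5 0 0 0; 0 0 0 -3 0 0 0; 0 0 0 -2.5 0 0 0; 0 2.2 -2.6 0 0 0 0; 0 2.2 -2.7 0 0 0 0; 0 2.2 -2.7 0 0 0 0; 0 2.3 -2.6 0 0 0 0; 0 0 0 0 0 0 0; 0 0 0 1.5 0 0 0; 0 0 0 1.5 0 0 0"

```text
t: 9.05
tcp_pos: [0.5657, 0.0426, 0.2621]
ee_rot: [-180.0, 0.0, 72.3]
force: [0.5, -0.2, -0.1]
gripper_width: -0.0003
finger_force: 0.0
```

```bash
python3 - <<'E'
from m import *
st()
E
```

```text
t 9.05 tcp box [-64.2  87.7] z 262.1 yaw [-180.     0.    72.3] F [ 0.5 -0.2 -0.1]
```

>>> arm_command --motion "0 0 0 0.8 0 0 0; 0 0 0 0.6 0 0 0; 0 0.1 0 0.5 0 0 0; 0 0.1 0 0.5 0 0 0; 0 0.1 0 0.5 0 0 0; 0 0.1 0 0.5 0 0 0; 0 0.1 0 0.5 0 0 0; 0 0 0 0.5 0 0 0; 0 0 0 0.5 0 0 0; 0 0 0 0.5 0 0 0"

```text
t: 10.3
tcp_pos: [0.5672, 0.0485, 0.209]
ee_rot: [180.0, -0.0, 72.5]
force: [0.9, 3.4, 4.8]
gripper_width: 0.0004
finger_force: 2.3
```

```bash
python3 - <<'E'
from m import *
st()
E
```

```text
t 10.3 tcp box [-64.6  93.8] z 209.0 yaw [180.   -0.   72.5] F [0.9 3.4 4.8]
```

>>> arm_command --motion "0 0 0 0.5 0 0 0; 0 -0.1 0 0.5 0 0 0; 0 -0.1 0 0.5 0 0 0; 0 -0.1 0 0.5 0 0 0; 0 -0.1 0 0.5 0 0 0; 0 -0.2 0 0.5 0 0 0; 0 -0.2 0 0.5 0 0 0; 0 -0.2 0 0.5 0 0 0; 0 -0.2 0 0.5 0 0 0; 0 -0.2 0 0.4 0 0 0"

```text
t: 11.55
tcp_pos: [0.5632, 0.0358, 0.1603]
ee_rot: [180.0, -0.1, 72.5]
force: [1.6, 3.8, 6.9]
gripper_width: 0.0003
finger_force: 3.4
```

```bash
python3 - <<'E'
from m import *
st(); c=cap('scene');cv2.imwrite('pics/d.png',cv2.resize(c['image'][150:350,170:400,::-1],None,fx=3,fy=3)[:600])
E
```

```text
t 11.55 tcp box [-64.6  80.5] z 160.3 yaw [ 1.80e+02 -1.00e-01  7.25e+01] F [1.6 3.8 6.9]
```

View pics/d.png

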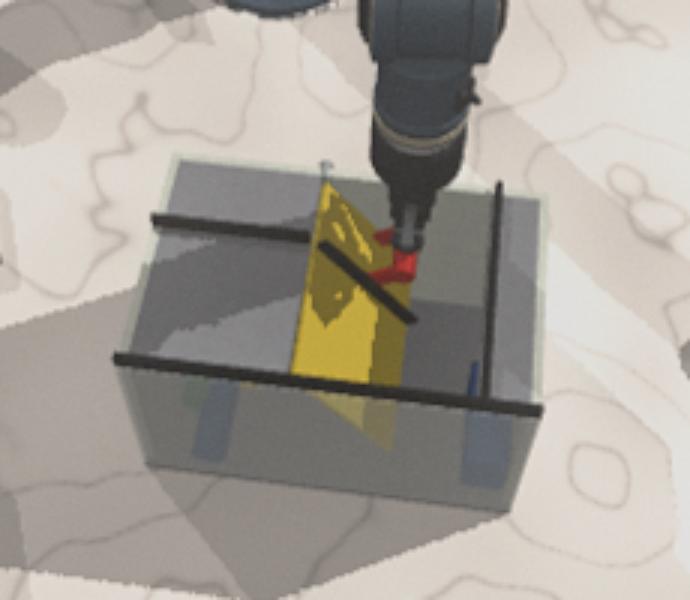

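The flap is nearly fully open and the tin has left it. A blue shape at crop (487,430), by the far wall, looks like the tin in the box. I'll check it before easing the flap up.

```bash
python3 - <<'E'
from m import *
for n in('scene','side','wrist'):
    c=cap(n);W=pts(c);B=box(W);h=cv2.cvtColor(c['image'],cv2.COLOR_RGB2HSV).astype(int)
    m=(h[...,0]>100)&(h[...,0]<125)&(h[...,1]>130)&(abs(B[...,0])<115)&(B[...,1]>-100)&(B[...,1]<215)
    print(n,m.sum(), np.nanpercentile(B[m],[2,50,98],axis=0).round().tolist() if m.any() else '',np.nanpercentile(W[m][:,2],[2,50,98]).round(3) if m.any() else '')
    cv2.imwrite(f'pics/e_{n}.png',c['image'][...,::-1])
a=cv2.resize(cv2.imread('pics/e_scene.png')[200:330,230:370],None,fx=3,fy=3);b=cv2.imread('pics/e_wrist.png')
b=cv2.resize(b,(520,390)); a=cv2.resize(a,(280,260)); v=np.zeros((390,800,3),np.uint8);v[:,:520]=b;v[:260,520:]=a;cv2.imwrite('pics/e.png',v)
E
```

```text
scene 0  
side 17 [[24.0, 178.0], [54.0, 184.0], [87.0, 188.0]] [0.065 0.067 0.071]
wrist 4 [[-32.0, 58.0], [-28.0, 73.0], [-28.0, 94.0]] [0.089 0.117 0.139]
```

View pics/e.png

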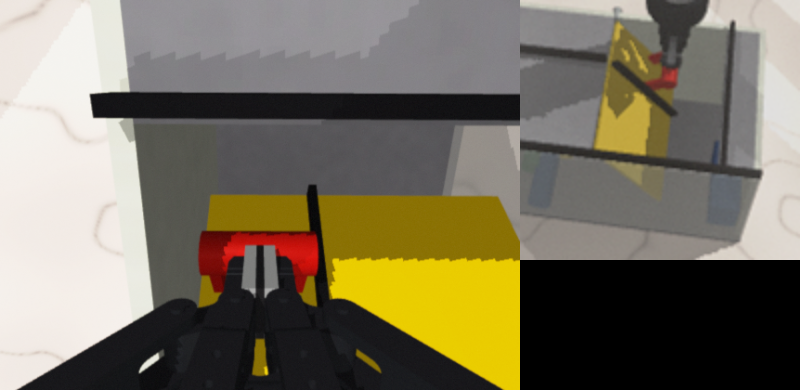

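The tin rests on its long side on the floor at box y about 184 with its top at z 67 mm. That's well clear of the flap's path, so I'll ease the flap up.

>>> arm_command --motion "0 0.1 0 -0.2 0 0 0; 0 0.1 0 -0.3 0 0 0; 0 0.1 0 -0.3 0 0 0; 0 0.1 0 -0.3 0 0 0; 0 0.1 0 -0.3 0 0 0; 0 0.1 0 -0.3 0 0 0; 0 0.1 0 -0.3 0 0 0; 0 0.1 0 -0.3 0 0 0; 0 0.1 0 -0.3 0 0 0; 0 0.1 0 -0.3 0 0 0"

```text
t: 13.0
tcp_pos: [0.5654, 0.0428, 0.1893]
ee_rot: [-180.0, 0.2, 72.4]
force: [-0.5, -1.6, 5.9]
gripper_width: -0.0001
finger_force: 2.9
```

>>> arm_command --motion "0 0.1 0 -0.3 0 0 0; 0 0.1 0 -0.3 0 0 0; 0 0 0 -0.3 0 0 0; 0 0 0 -0.3 0 0 0; 0 0 0 -0.3 0 0 0; 0 0 0 -0.3 0 0 0; 0 0 0 -0.3 0 0 0; 0 0 0 -0.3 0 0 0; 0 0 0 -0.3 0 0 0; 0 0 0 -0.2 0 0 0"

```text
t: 14.25
tcp_pos: [0.5665, 0.0469, 0.2184]
ee_rot: [-180.0, -0.0, 72.5]
force: [-0.8, -2.4, 4.5]
gripper_width: 0.0
finger_force: 2.0
```

```bash
python3 - <<'E'
from m import *
st()
E
```

```text
t 14.25 tcp box [-64.8  92. ] z 218.4 yaw [-180.    -0.    72.5] F [-0.8 -2.4  4.5]
```

>>> arm_command --motion "0 0 0 -0.2 0 0 0; 0 0 0 -0.2 0 0 0; 0 -0.1 0 -0.2 0 0 0; 0 -0.1 0 -0.2 0 0 0; 0 -0.1 0 -0.2 0 0 0; 0 -0.1 0 -0.2 0 0 0; 0 -0.1 0 -0.2 0 0 0; 0 -0.1 0 -0.2 0 0 0; 0 -0.1 0 -0.2 0 0 0; 0 0 0 -0.2 0 0 0"

```text
t: 15.5
tcp_pos: [0.5646, 0.0409, 0.2386]
ee_rot: [180.0, -0.1, 72.5]
force: [-0.6, 1.2, 4.0]
gripper_width: 0.0003
finger_force: 2.3
```

>>> arm_command --motion "0 0 0 -0.1 0 0 0; 0 0 0 -0.1 0 0 0; 0 0 0 -0.1 0 0 0; 0 0 0 -0.1 0 0 0; 0 0 0 -0.1 0 0 0; 0 0 0 -0.1 0 0 0; 0 0 0 -0.1 0 0 0; 0 0 0 -0.1 0 0 0; 0 0 0 -0.1 0 0 0; 0 0 0 -0.1 0 0 0"

```text
t: 16.75
tcp_pos: [0.5644, 0.0402, 0.2482]
ee_rot: [-180.0, -0.0, 72.5]
force: [-0.3, 1.0, -0.7]
gripper_width: -0.0
finger_force: 0.0
```

```bash
python3 - <<'E'
from m import *
st()
E
```

```text
t 16.75 tcp box [-64.8  85.1] z 248.2 yaw [-180.    -0.    72.5] F [-0.3  1.  -0.7]
```

Contact ended at about z 244, where the flap is shut. I'll retreat upward, slowly at first, and check.

>>> arm_command --motion "0 0 0 -0.2 0 0 0; 0 0 0 -0.5 0 0 0; 0 0 0 -1 0 0 0; 0 0 0 -2 0 0 0; 0 0 0 -2 0 0 0; 0 0 0 -2 0 0 0; 0 0 0 -2 0 0 0; 0 0 0 0 0 0 0; 0 0 0 0 0 0 0; 0 0 0 0 0 0 0"

```text
t: 18.0
tcp_pos: [0.5639, 0.0401, 0.3444]
ee_rot: [-179.9, 0.0, 72.5]
force: [-0.6, -0.5, 0.1]
gripper_width: -0.0003
finger_force: 0.0
```

```bash
python3 - <<'E'
from m import *
st(); c=cap('scene');bar(c);cv2.imwrite('pics/f.png',c['image'][...,::-1]);bar(cap('side'))
E
```

```text
t 18.0 tcp box [-65.2  84.8] z 344.4 yaw [-179.9    0.    72.5] F [-0.6 -0.5  0.1]
bar 133 [-62.6  83.6] z [0.239 0.243 0.246 0.247] x [-90. -39.] y [75. 92.]
bar 131 [-63.   76.6] z [0.223 0.24  0.246 0.247] x [-91. -38.] y [71. 86.]
```

View pics/f.png

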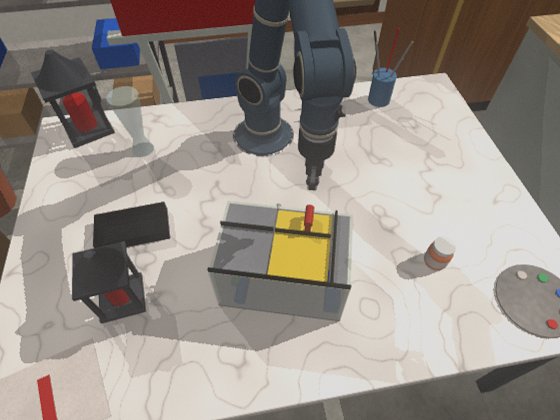

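The flap is shut, with the bar back at its first reading at (309,215). The tin shows through the clear wall at (332,290), and the lantern, jar and tray are where they were.

```bash
python3 -c "
from station import arm
print(arm.job_done())"
```

```text
the job is handed in; nothing more can be done
None
```

The job is handed in after about 18 s: the tin is in the waste box, the flap was eased back up until fully shut, and the lantern, paint jar and brush tray were left undisturbed.

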